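# Turn the rotary parts organiser to the green compartment

### The job

On the dental bench, push the black tab of the round parts organiser sideways with a fingertip until the tab stands at the green mark on the rim, so that the window in the cover opens over the green parts, and leave it there. Just push it: do not pinch or grip it between the fingers. Leave the amber bottle, the white jar and the syringe beside it where they are.

Things in the scene. Friction and masses are not known exactly. Their poses are not given: they have to be found in the camera images.
- organiser: White round tray, 190 mm across, fixed to the bench. Origin: centre of its underside, on the vertical axis about which the cover turns; z up. Its rim (77 to 95 mm from the axis) is 30 mm high and carries five flat colour marks (17 mm radially by 26 mm along the rim, 2 mm high), centred 86 mm from the axis and 72 degrees apart: counterclockwise from above, green (along the tray's +x), blue, yellow, red, dark grey. Stands at any yaw.
- cover (a joint): Turn of the pale blue cover (a disc of 75 mm radius inside the rim, its top 36 mm above the bench) about the organiser's upright axis, rad, counterclockwise from above. 0 (or any whole turn) = tab at the green mark. It turns endlessly either way, without stops or clicks, and stays where it is left: friction about 0.08 N m, so 1 to 2 N at the tab moves it. It starts 0.8 rad or more away from green.
- tab_top (a point): Middle of the top of the black tab, an upright block fixed on the cover, 65 mm from the axis: 20 mm long radially (55 to 75 mm from the axis), 12 mm thick along the direction of turning, standing from 36 mm (cover top) to 76 mm above the bench. Push its flat clockwise-looking face to turn the cover counterclockwise, and the other face to turn it clockwise. The 60 degree wide window lies just inside the tab.
- pointer (a point): Point of the cover directly outward from the tab, 86 mm from the axis (the radius of the marks), 32 mm above the bench; it turns with the cover.
- green_mark (a point): Centre of the green mark on the rim, 86 mm from the axis, 32 mm above the bench.
- bottle: Loose small amber bottle, 36 mm across, 75 mm high, white cap, standing 13 to 18 cm from the organiser's axis. Origin: centre of its underside. Leave alone.
- jar: Loose white jar, 50 mm across, 45 mm high, standing 14 to 19 cm from the organiser's axis. Origin: centre of its underside. Leave alone.
- syringe: Loose composite syringe, white with blue ends, lying; 108 mm long along its x (from -64 to +44 mm), 30 mm wide at its flange, 20 mm high, its middle 16 to 21 cm from the organiser's axis. Origin: on the bench under the barrel's middle. Leave alone.

How it is judged:
By the outcome, as a careful person would: the job done as asked, in the order asked, and still so for the second after the job is handed in, with the robot touching nothing.
It also fails if it takes over 48 s, if anything falls off the work surface, if the arm or the gripper's body presses on something with over 40 N, if the wrist force passes 120 N, or if a joint passes its speed limit or range.

### The arm

A 6-joint arm with a two-finger parallel gripper is mounted at the origin on the work surface. World frame = base frame: x ahead of the robot, y to its left, z up, the work surface at z = 0. Lengths are in m, angles in rad, forces in N, time in s.
With the tool pointing down it reaches from about 0.35 to 0.975 m from the base axis. Payload 4.9 kg.
Tool frame: the origin (TCP) lies at the very end of the fingers, on their centre line; the grasp point (between the pads) lies 19 mm behind it; z points along the fingers, y is the direction in which the jaws open and shut (so a half turn about z gives the same grasp; the last joint's range is limited). The gripper opens to 85 mm and grips with 20 to 120 N. Pads are 22 mm wide; open, the fingers measure 114 mm over their backs; the gripper's body (76 mm by 85 mm) begins 54 mm behind the grasp point. The pads swing forward as they close: fully open they stand 13 mm farther back than shut.
Start: joints at [-1.447, 0.053, 1.613, -0, 1.476, -0.119], TCP at [0.15, -0.607, 0.231] pointing down, gripper open.
Joint ranges: [-3.01, 3.01], [-1.01, 2.22], [0.06, 2.58], [-1.02, 4.17], [0.09, 2.62], [-3.14, 3.14]. Speed limits (rad/s): [2.57, 2.57, 3.14, 3.14, 3.14, 3.14].

### API

Orientations are given as a rotation vector (axis times angle).
In Python, from station import ctrl gives the robot as it stands.
- The arm moves only by the tool apply_moves, never from a script. Its argument "deltas" is a list of rows, each a list of 5 numbers: the shift along the tool's x, y, z in m, then the turn about the tool's z in rad, then the gripper's target within -1 to 1 (fully open at 1, half-way at 0, shut at -1). A call has exactly 8 rows; each row shifts and turns the pose as measured when the row begins, along the tool's axes as they then stand; what a row does not reach is not made up. A row lasts 1/8 s, in which the tool goes at most 62.5 mm and 10.7 degrees, less where a joint would pass 70% of its speed; a pose out of reach is approached as far as the arm can. A call with a gripper value outside its range is refused whole. The fingers move at their own pace and stop on an object; "grip_force" is the grip in N (left out, the last holds). Time passes only in rows, so rows that do not move let the fingers close, or fill a call up. It gives the time, the measured TCP pose, the force and the opening at its end, in the units of the state.
- ctrl.get_obs(): the state, without advancing time (a new reading comes with each control period).
- ctrl.get_image(name): name is "scene" or "top" or "wrist"; returns a dict with "img" (480x640x3 uint8, red, green, blue), "range_z" (480x640 float32, m along the optical axis (not along the pixel's ray), 0 where there is no reading), "mtx" (3x3 intrinsics, pixels), "k1" (the pictures are not rectified: a ray, as slopes to the right and down, at radius r is drawn at 1 + k1 r^2 times it, then the intrinsics apply), "eye" and "attitude" of the camera in the world; the wrist camera has in their place "mount" (4x4, takes a point from camera to tool coordinates, whose origin is the TCP and whose axes are the flange's). Camera axes: x right, y down, z forward; pixel columns grow to the right and rows downward; lengths in m; the calibration is good to about 2 mm. A picture is of the moment at which its call begins: read the wrist's pose just before it.
- ctrl.finish_job(): hands the job in, once; it reports no verdict.
Trained networks look in a picture, given as the dict that the camera call returned (one of the last four; its "shot" number tells which), for a name from the list of things; names that differ only in an ending like _2 or _b are one class to them, and where a whole thing is asked for, a point or a joint stands for the part that bears it (a point fixed in the world has none). Each returns a list of dicts, best first, with "confidence" (0 to 1); they miss things now and then, are a little off and sometimes report something else, mostly with a low value. They report only what shows in the picture. A call takes as long as a camera call.
- ctrl.search_frame(picture, target): "extent" ([left, top, width, height] in pixels, round what is visible of it).
- ctrl.spot_point(picture, target): "uv" ([column, row] in pixels: a listed point, or the origin of a listed thing).
The state is a dict: "t": time; "q": joint angles; "dq": joint speeds; "effort": joint torques, N m; "tool_pos": TCP position; "tool_rot": TCP orientation; "contact_force": force on the tool from outside, world axes, zero at the start; "wrist_torque": the same for the moment, N m; "opening": finger opening in m.
Only numpy, scipy, OpenCV 4.12 (cv2) and the standard library are available. Lean on these libraries where they do the work, as an engineer would, in place of code of your own. Each camera call takes 0.05 s, during which the arm holds its last target.

## Working session

There is one attempt and no reset: what is moved stays moved. The work goes in short steps, Python scripts to look and compute and a tool call to move; the robot and the scene stay as the last step left them, time stands still between calls to the robot, and variables do not carry over. Pictures are saved under pics/ and viewed, and the job is handed in when it is done.

Besides the shell and the picture viewer there is one more tool, called after "Request:" as name([rows], argument=value, ...), one row to a line, values as JSON. apply_moves: Moves the arm, as the interface text tells. Its arguments: {"type":"object","properties":{"deltas":{"type":"array"},"grip_force":{"type":"number"}},"required":["deltas"]}

```bash
ls; mkdir -p pics
cat > h.py <<'E'
import numpy as np, cv2
from scipy.spatial.transform import Rotation as R
from station import ctrl
def rot(a):
    a=np.array(a,float)
    if a.shape==(3,3): return a
    if a.size==3: return R.from_rotvec(a).as_matrix()
    return R.from_quat(a).as_matrix()
def ray(p,uv):
    K=np.array(p["mtx"]);k=p["k1"]
    d=np.array([(uv[0]-K[0,2])/K[0,0],(uv[1]-K[1,2])/K[1,1]]);s=d.copy()
    for _ in range(20): s=d/(1+k*(s@s))
    return np.array([s[0],s[1],1.])
def atz(p,uv,z):
    r=rot(p["attitude"])@ray(p,uv);e=np.array(p["eye"])
    return e+r*(z-e[2])/r[2]
def save(p,n): cv2.imwrite(f"pics/{n}.png",cv2.cvtColor(p["img"],cv2.COLOR_RGB2BGR))
E
python3 - <<'E'
from h import *
print(ctrl.get_obs())
for n in ["top","scene"]:
    p=ctrl.get_image(n);save(p,n+"0");print(n,p["eye"],p["attitude"],p["k1"],p["shot"])
    for t,z in [("organiser",0),("tab_top",.076),("pointer",.032),("green_mark",.032),("bottle",0),("jar",0),("syringe",0)]:
        for d in ctrl.spot_point(p,t)[:2]: print(t,d["confidence"],d["uv"],atz(p,d["uv"],z).round(4))
E
```

```text
pics
{'t': 0.0, 'q': array([-1.44698947e+00,  5.33666226e-02,  1.61430419e+00, -3.20672975e-05,
        1.47601446e+00, -1.19012269e-01]), 'dq': array([-0.00119301,  0.00029526,  0.00026379,  0.00064199, -0.00088499,
       -0.00073125]), 'effort': array([-1.03990922e-03, -3.93674505e+01, -3.70182145e+01, -2.02538636e-04,
        7.09277650e-03, -3.93744642e-06]), 'tool_pos': array([ 0.15018056, -0.60603669,  0.23005089]), 'tool_rot': array([-3.11638939e+00, -3.80234391e-01,  5.79814079e-05]), 'contact_force': array([-1.03234837,  0.8691012 ,  0.82364623]), 'wrist_torque': array([-0.01487705, -0.00039314, -0.01702119]), 'opening': 0.08536816988618248}
top [0.54274152 0.03586945 0.84169744] [-2.21293986  2.16823189 -0.01828716] -0.11676957154951362 1
organiser 0.55 [330.3, 234.4] [0.5893 0.0532 0.    ]
tab_top 0.64 [359.5, 249.9] [0.5607 0.0034 0.076 ]
pointer 0.58 [368.3, 260.6] [ 0.5436 -0.014   0.032 ]
green_mark 0.76 [366.8, 203.8] [ 0.642  -0.0097  0.032 ]
bottle 0.63 [382.3, 170.8] [ 0.7067 -0.0387  0.    ]
jar 0.9 [241.7, 211.0] [0.6289 0.2152 0.    ]
syringe 0.84 [377.9, 324.8] [ 0.429  -0.0355  0.    ]
scene [ 1.13244322 -0.1021423   0.65126959] [-1.93229489 -1.47602052  0.6317861 ] -0.10094808618163306 2
organiser 0.65 [337.9, 278.9] [0.5988 0.0582 0.    ]
tab_top 0.92 [301.8, 238.8] [0.557  0.0043 0.076 ]
pointer 0.69 [289.8, 256.1] [ 0.5505 -0.0182  0.032 ]
green_mark 0.75 [304.7, 295.5] [ 0.6453 -0.0129  0.032 ]
bottle 0.68 [301.2, 343.4] [ 0.7141 -0.0361  0.    ]
bottle 0.68 [270.3, 225.4] [ 0.4265 -0.0345  0.    ]
jar 0.67 [424.2, 278.8] [0.6404 0.2089 0.    ]
syringe 0.85 [273.2, 228.0] [ 0.4356 -0.0302  0.    ]
```

View pics/top0.png

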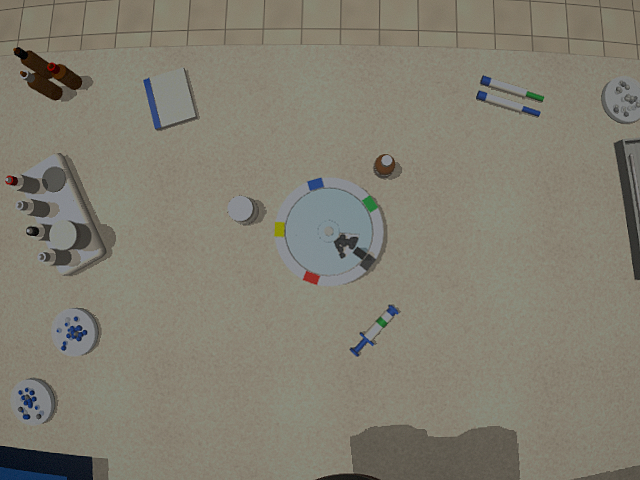

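View pics/scene0.png

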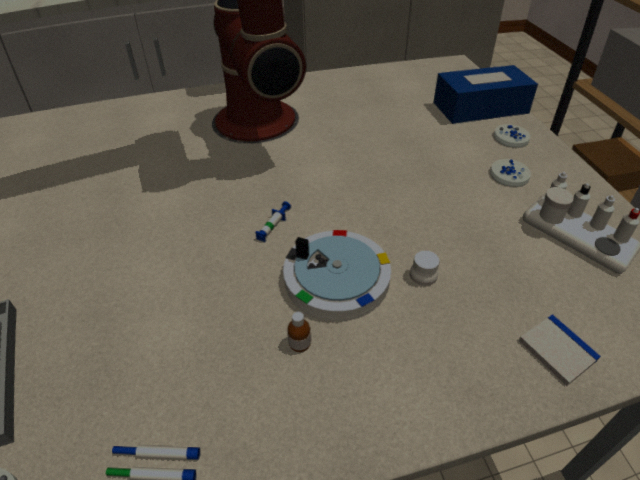

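The two views agree. The tab stands near the dark grey mark at top px (365,262), and green is at (369,203), about 70° counterclockwise. The bottle is at (385,165), outside green. Next I'll fit the tray pose from the marks.

```bash
cat > fit.py <<'E'
from h import *
from scipy.optimize import least_squares
def marks(p):
    img=p["img"];hsv=cv2.cvtColor(img,cv2.COLOR_RGB2HSV)
    out={}
    P0=np.array([.593,.055])
    for n,(lo,hi) in dict(green=(50,80),blue=(100,125),yellow=(22,35),red=(0,6)).items():
        m=((hsv[...,0]>=lo)&(hsv[...,0]<=hi)&(hsv[...,1]>140)&(hsv[...,2]>60)).astype(np.uint8)
        nn,l,s,c=cv2.connectedComponentsWithStats(m)
        best=[(s[i,4],atz(p,c[i],.032)[:2],c[i]) for i in range(1,nn) if s[i,4]>25]
        best=[b for b in best if abs(np.linalg.norm(b[1]-P0)-.086)<.02]
        if best: out[n]=max(best,key=lambda b:b[0])
    return out
def fit(m):
    idx=dict(green=0,blue=1,yellow=2,red=3)
    f=lambda v:np.concatenate([v[:2]+.086*np.array([np.cos(v[2]+idx[k]*np.deg2rad(72)),np.sin(v[2]+idx[k]*np.deg2rad(72))])-b[1] for k,b in m.items()])
    r=least_squares(f,[.593,.055,-.9]);return r.x,r.fun
if __name__=="__main__":
    for n in ["top","scene"]:
        p=ctrl.get_image(n);m=marks(p);print(n,p["mtx"][0][0],{k:(b[0],b[1].round(4),b[2].round(1)) for k,b in m.items()})
        x,f=fit(m);print(x.round(4),np.rad2deg(x[2]),f.round(4))
        for t,z in [("tab_top",.076),("pointer",.032)]:
            for d in ctrl.spot_point(p,t)[:1]:
                q=atz(p,d["uv"],z)[:2]-x[:2];print(t,np.linalg.norm(q),"rel deg",np.rad2deg(np.arctan2(q[1],q[0])-x[2]))
E
python3 fit.py
```

```text
top 468.51639128017626 {'green': (np.int32(122), array([ 0.6426, -0.0144]), array([369.5, 203.5])), 'blue': (np.int32(124), array([0.6758, 0.0808]), array([315.1, 183.6])), 'yellow': (np.int32(134), array([0.5959, 0.1416]), array([279.1, 228.6])), 'red': (np.int32(128), array([0.5125, 0.0845]), array([310.9, 277.4]))}
[ 0.5937  0.056  -0.965 ] -55.28845871275566 [ 0.     -0.0002  0.0002 -0.0001 -0.0003  0.0004  0.     -0.    ]
tab_top 0.05961951118793159 rel deg -66.24279239472052
pointer 0.00789759670139965 rel deg -63.27284501528016
scene 473.1764709666806 {'green': (np.int32(116), array([ 0.6466, -0.0145]), array([303.9, 296.3])), 'blue': (np.int32(122), array([0.6796, 0.0806]), array([364.6, 299.5])), 'yellow': (np.int32(98), array([0.5993, 0.1418]), array([383., 258.])), 'red': (np.int32(65), array([0.5145, 0.0854]), array([339.6, 232.1]))}
[ 0.5969  0.0563 -0.967 ] -55.40343620123887 [-0.0008 -0.0001 -0.0003  0.0002 -0.0003  0.0004  0.0013 -0.0006]
tab_top 0.07120403526190558 rel deg -70.07584177927465
pointer 0.08545027922396457 rel deg -64.25570934101037
```

Request:
apply_moves([
  [0.036, -0.036, 0, 0, -1],
  [0.036, -0.036, 0, 0, -1],
  [0.036, -0.036, 0, 0, -1],
  [0.036, -0.036, 0, 0, -1],
  [0.036, -0.036, 0, 0, -1],
  [0.036, -0.036, 0, 0, -1],
  [0.036, -0.036, 0, 0, -1],
  [0.036, -0.036, 0, 0, -1],
], grip_force=20)

```text
t: 2.1
tool_pos: [0.3654, -0.2507, 0.2319]
tool_rot: [3.117, 0.368, 0.005]
contact_force: [0.9, 0.5, -0.6]
opening: 0.0001
```

```bash
cat > plan.py <<'E'
from h import *
import sys
C=np.array([.595,.056]);G=np.deg2rad(-55.3)
def tcp(th,off,z,r=.065):
    th=np.deg2rad(th);return np.array([*(C+r*np.array([np.cos(th),np.sin(th)])-off*np.array([-np.sin(th),np.cos(th)])),z])
def yaw(Rm): return np.arctan2(Rm[1,0],Rm[0,0])
def rows(wps):
    """wps: list of (xyz, yaw rad)"""
    o=ctrl.get_obs();p=np.array(o["tool_pos"]);Rm=rot(o["tool_rot"])
    print("t",o["t"],"pos",p.round(4),"yaw",np.rad2deg(yaw(Rm)).round(1),"F",o["contact_force"].round(1),"op",o["opening"])
    for q,y in wps:
        d=Rm.T@(q-p);dy=(y-yaw(Rm)+np.pi)%(2*np.pi)-np.pi
        print([*d.round(4),round(-dy,3)])
        Rm=R.from_rotvec([0,0,dy]).as_matrix()@Rm;p=q
def lin(a,ya,b,yb,n): return [(a+(b-a)*i/n,ya+(yb-ya)*i/n) for i in range(1,n+1)]
E
python3 -c "
from plan import *
o=ctrl.get_obs();a=o['tool_pos'];ya=yaw(rot(o['tool_rot']))
rows(lin(a,ya,tcp(-122,.04,.2),np.deg2rad(-32),8))"
```

```text
t 2.1 pos [ 0.3654 -0.2507  0.2319] yaw 13.5 F [ 0.9  0.5 -0.6] op 6.569836278071002e-05
[np.float64(0.0275), np.float64(-0.0285), np.float64(0.004), np.float64(0.099)]
[np.float64(0.0246), np.float64(-0.0311), np.float64(0.0039), np.float64(0.099)]
[np.float64(0.0214), np.float64(-0.0334), np.float64(0.0039), np.float64(0.099)]
[np.float64(0.018), np.float64(-0.0353), np.float64(0.0039), np.float64(0.099)]
[np.float64(0.0144), np.float64(-0.0369), np.float64(0.0039), np.float64(0.099)]
[np.float64(0.0107), np.float64(-0.0382), np.float64(0.0039), np.float64(0.099)]
[np.float64(0.0068), np.float64(-0.039), np.float64(0.0039), np.float64(0.099)]
[np.float64(0.0029), np.float64(-0.0395), np.float64(0.0039), np.float64(0.099)]
```

Request:
apply_moves([
  [0.0275, -0.0285, 0.004, 0.1, -1],
  [0.0246, -0.031, 0.004, 0.1, -1],
  [0.0214, -0.0334, 0.004, 0.1, -1],
  [0.018, -0.0353, 0.004, 0.1, -1],
  [0.0144, -0.037, 0.004, 0.1, -1],
  [0.0107, -0.038, 0.004, 0.1, -1],
  [0.007, -0.039, 0.004, 0.1, -1],
  [0.003, -0.0395, 0.004, 0.1, -1],
])

```text
t: 3.1
tool_pos: [0.5359, 0.0303, 0.2016]
tool_rot: [3.003, -0.911, 0.019]
contact_force: [-0.1, -0.4, -0.2]
opening: 0.0
```

Run:
```python
from plan import *
o=ctrl.get_obs();p=ctrl.get_image("wrist");save(p,"w1")
T=rot(o["tool_rot"]);M=np.array(p["mount"])
p["attitude"]=T@M[:3,:3];p["eye"]=T@M[:3,3]+o["tool_pos"]
rows([(tcp(-122,.04,.2),np.deg2rad(-32))])
import fit
m=fit.marks(p);print({k:(b[0],b[1].round(4)) for k,b in m.items()})
if len(m)>1:
    x,f=fit.fit(m);print(x,np.rad2deg(x[2]),f.round(4))
for t,z in [("tab_top",.076),("pointer",.032),("organiser",0),("green_mark",.032)]:
    for d in ctrl.spot_point({k:v for k,v in p.items()},t)[:1]:
        w=atz(p,d["uv"],z)[:2];q=w-C;print(t,d["confidence"],d["uv"],w.round(4),np.linalg.norm(q),np.rad2deg(np.arctan2(q[1],q[0])))
```

```text
t 3.15 pos [0.5372 0.0337 0.201 ] yaw -33.7 F [-2.4  3.1  0.2] op -0.0002513521320761018
[np.float64(-0.0023), np.float64(0.0155), np.float64(0.0009), np.float64(-0.03)]
{'green': (np.int32(492), array([ 0.6435, -0.0133])), 'blue': (np.int32(512), array([0.6768, 0.082 ])), 'yellow': (np.int32(405), array([0.5967, 0.1434])), 'red': (np.int32(382), array([0.5134, 0.0855]))}
[ 0.59458762  0.05728286 -0.96490614] -55.28504920303655 [ 0.     -0.0001  0.0001  0.     -0.0002 -0.0001  0.      0.0002]
tab_top 0.75 [333.5, 198.0] [0.5563 0.0039] 0.06488101697345441 -126.64506944028248
pointer 0.8 [356.0, 189.5] [ 0.5461 -0.0159] 0.08692353351055183 -124.19529759534336
organiser 0.85 [266.7, 184.7] [0.5958 0.055 ] 0.0012482965324089597 -50.68279941430023
green_mark 0.57 [292.6, 98.0] [ 0.6427 -0.0125] 0.08350805440891153 -55.14389532998805
```

View pics/w1.png

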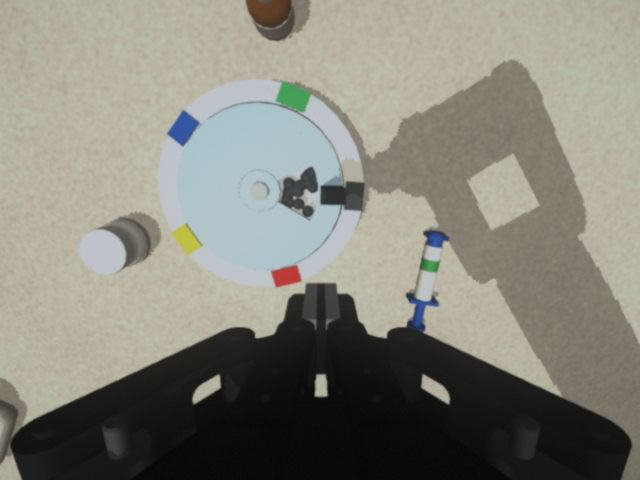

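The wrist view shows four marks and the tab at px (332,195), beside the dark grey mark. The tab is at about -125° and green at -55.3°. I'll descend behind the tab's clockwise face.

```bash
sed -i 's/C=np.array.*;G/C=np.array([.5945,.0567]);G/' plan.py
python3 - <<'E'
from plan import *
y=np.deg2rad(-35);a=tcp(-125,.038,.2);b=tcp(-125,.038,.047)
rows([(a,y)]+lin(a,y,b,y,4))
E
```

```text
t 3.35 pos [0.535  0.0289 0.2015] yaw -33.5 F [ 0.3 -0.6 -0.4] op -0.0002678022947318253
[np.float64(-0.0055), np.float64(0.0079), np.float64(0.0014), np.float64(0.026)]
[np.float64(-0.0004), np.float64(-0.0), np.float64(0.0382), np.float64(-0.0)]
[np.float64(-0.0004), np.float64(-0.0), np.float64(0.0382), np.float64(-0.0)]
[np.float64(-0.0004), np.float64(-0.0), np.float64(0.0382), np.float64(-0.0)]
[np.float64(-0.0004), np.float64(-0.0), np.float64(0.0382), np.float64(-0.0)]
```

Request:
apply_moves([
  [-0.0055, 0.008, 0, 0.026, -1],
  [0, 0, 0.03, 0, -1],
  [0, 0, 0.03, 0, -1],
  [0, 0, 0.03, 0, -1],
  [0, 0, 0.025, 0, -1],
  [0, 0, 0.02, 0, -1],
  [0, 0, 0.01, 0, -1],
  [0, 0, 0, 0, -1],
])

```text
t: 4.35
tool_pos: [0.5238, 0.0155, 0.0563]
tool_rot: [2.984, -0.969, 0.027]
contact_force: [0.5, 0.5, -0.1]
opening: 0.0
```

```bash
cat > look.py <<'E'
import sys
from plan import *
n=sys.argv[1]
for cam in sys.argv[2:]:
    o=ctrl.get_obs();p=ctrl.get_image(cam);save(p,n+cam)
    if cam=="wrist":
        T=rot(o["tool_rot"]);M=np.array(p["mount"]);p["attitude"]=T@M[:3,:3];p["eye"]=T@M[:3,3]+o["tool_pos"]
    for t,z in [("tab_top",.076),("pointer",.032)]:
        for d in ctrl.spot_point(p,t)[:1]:
            w=atz(p,d["uv"],z)[:2];q=w-C;print(cam,t,d["confidence"],d["uv"],w.round(4),np.linalg.norm(q).round(4),np.rad2deg(np.arctan2(q[1],q[0])).round(1))
E
python3 look.py d scene wrist; python3 -c "
from plan import *
rows([(tcp(-125,.038,.047),np.deg2rad(-35))])"
```

```text
scene tab_top 0.62 [301.6, 239.6] [0.5589 0.0036] 0.064 -123.9
scene pointer 0.66 [301.3, 295.0] [ 0.6428 -0.0181] 0.089 -57.2
wrist tab_top 0.83 [294.6, 239.3] [0.5571 0.0041] 0.0645 -125.4
t 4.65 pos [0.5253 0.0161 0.0577] yaw -35.9 F [0.  1.6 0.1] op -0.00026235458328659146
[np.float64(-0.005), np.float64(-0.0079), np.float64(0.0106), np.float64(-0.016)]
```

View pics/dscene.png

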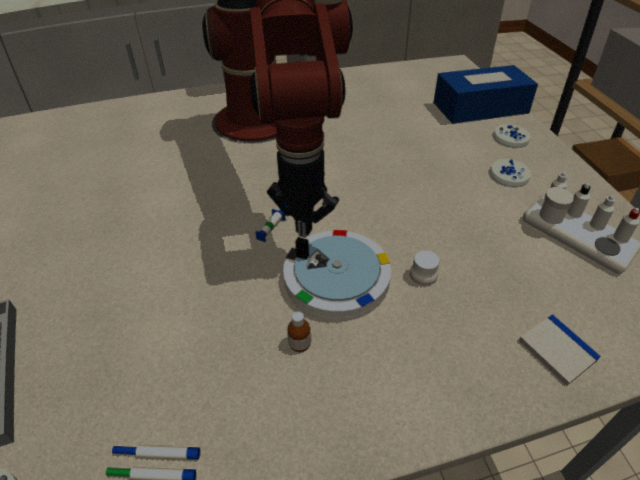

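View pics/dwrist.png

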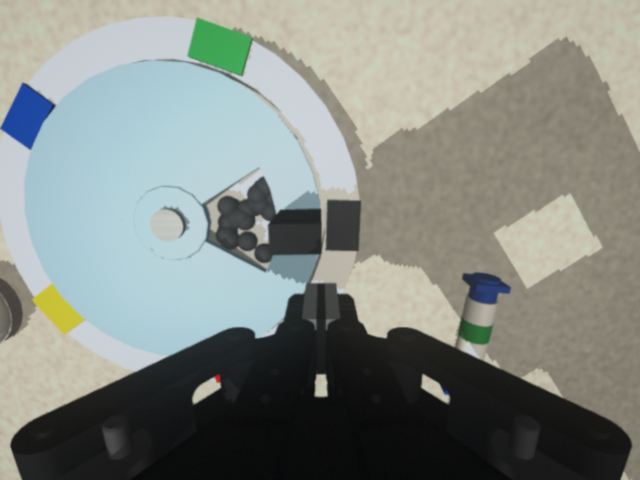

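Request:
apply_moves([
  [-0.002, -0.008, 0.005, 0, -1],
  [0, -0.002, 0.005, 0, -1],
  [0, 0, 0.003, 0, -1],
  [0.004, 0, 0, 0, -1],
  [0.004, 0, 0, 0, -1],
  [0.004, 0, 0, 0, -1],
  [0.003, 0, 0, 0, -1],
  [0, 0, 0, 0, -1],
])

```text
t: 5.65
tool_pos: [0.5439, 0.0165, 0.0448]
tool_rot: [2.986, -0.967, 0.034]
contact_force: [-0.3, 0.0, 0.6]
opening: -0.0
```

```bash
cat > st.py <<'E'
from plan import *
o=ctrl.get_obs();q=o["tool_pos"][:2]-C;y=yaw(rot(o["tool_rot"]))
t=np.array([np.cos(y),np.sin(y)]);u=np.array([np.sin(y),-np.cos(y)])
print("t",o["t"],"yaw",np.rad2deg(y).round(2),"=> tab th if flush",(np.rad2deg(y)-90).round(1),"tang",(q@t).round(4),"rad",(q@u).round(4),"z",o["tool_pos"][2].round(4),"F tang",(o["contact_force"][:2]@t).round(2),o["contact_force"].round(1))
E
python3 st.py; python3 look.py e wrist
```

```text
t 5.65 yaw -35.91 => tab th if flush -125.9 tang -0.0174 rad 0.0622 z 0.0448 F tang -0.23 [-0.3  0.   0.6]
wrist tab_top 0.73 [324.2, 286.8] [0.5577 0.0041] 0.0642 -125.0
```

View pics/ewrist.png

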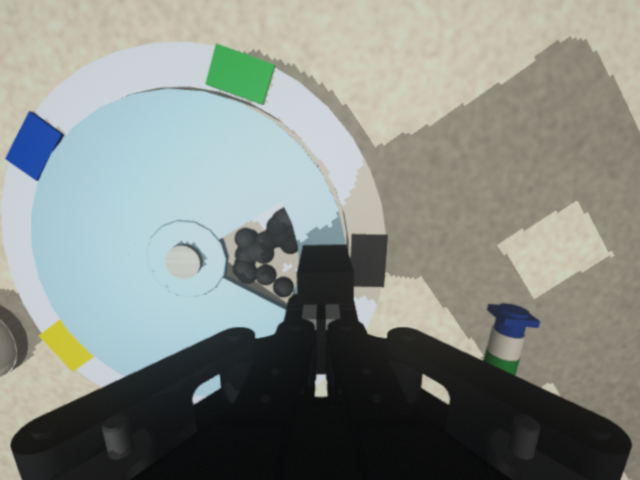

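The tip is right behind the tab, and the tab at px (324,270) is lined up with the fingers. I'll start the arc push.

Request:
apply_moves([
  [0.0057, 0.0012, 0, -0.087, -1],
  [0.0057, 0.0012, 0, -0.087, -1],
  [0.0057, 0.0012, 0, -0.087, -1],
  [0.0057, 0.0012, 0, -0.087, -1],
  [0.0057, 0.0012, 0, -0.087, -1],
  [0.0057, 0.0012, 0, -0.087, -1],
  [0.0057, 0.0012, 0, -0.087, -1],
  [0.0057, 0.0012, 0, -0.087, -1],
])

```text
t: 6.8
tool_pos: [0.5783, -0.0053, 0.0433]
tool_rot: [3.129, 0.148, 0.009]
contact_force: [-1.1, 0.3, 0.1]
opening: -0.0001
```

```bash
python3 st.py; python3 look.py f wrist top;python3 st.py
```

```text
t 6.8 yaw 5.4 => tab th if flush -84.6 tang -0.0219 rad 0.0602 z 0.0433 F tang -1.1 [-1.1  0.3  0.1]
wrist tab_top 0.77 [333.9, 296.2] [ 0.5945 -0.0082] 0.0649 -90.0
wrist pointer 0.6 [406.7, 18.8] [ 0.699  -0.0292] 0.1353 -39.4
t 7.1 yaw 5.17 => tab th if flush -84.8 tang -0.0212 rad 0.0602 z 0.0436 F tang 0.22 [ 0.3 -0.7  0.5]
```

View pics/fwrist.png

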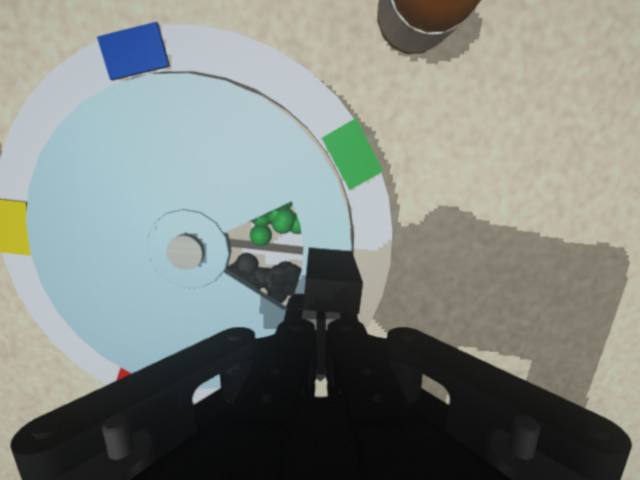

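The tab moves, and the window now shows half grey and half green parts. The tab is at about -90°, so about 35° remain.

Request:
apply_moves([
  [0.006, 0.0018, 0, -0.065, -1],
  [0.006, 0.0018, 0, -0.065, -1],
  [0.006, 0.0018, 0, -0.065, -1],
  [0.006, 0.0018, 0, -0.065, -1],
  [0.005, 0.0015, 0, -0.065, -1],
  [0, 0, 0, 0, -1],
  [0, 0, 0, 0, -1],
  [0, 0, 0, 0, -1],
])

```text
t: 8.1
tool_pos: [0.6057, -0.0059, 0.0429]
tool_rot: [3.066, 0.653, -0.0]
contact_force: [-0.8, 0.7, -0.0]
opening: -0.0003
```

```bash
python3 st.py; python3 look.py g wrist top scene;python3 st.py
```

```text
t 8.1 yaw 24.04 => tab th if flush -66.0 tang -0.0153 rad 0.0618 z 0.0429 F tang -0.39 [-0.8  0.7 -0. ]
wrist tab_top 0.76 [330.5, 297.9] [ 0.6212 -0.0022] 0.0647 -65.6
scene tab_top 0.95 [306.3, 267.1] [ 0.6232 -0.0033] 0.0665 -64.4
t 8.55 yaw 24.07 => tab th if flush -65.9 tang -0.0153 rad 0.0618 z 0.0429 F tang -0.33 [-0.7  0.7  0.1]
```

View pics/gwrist.png

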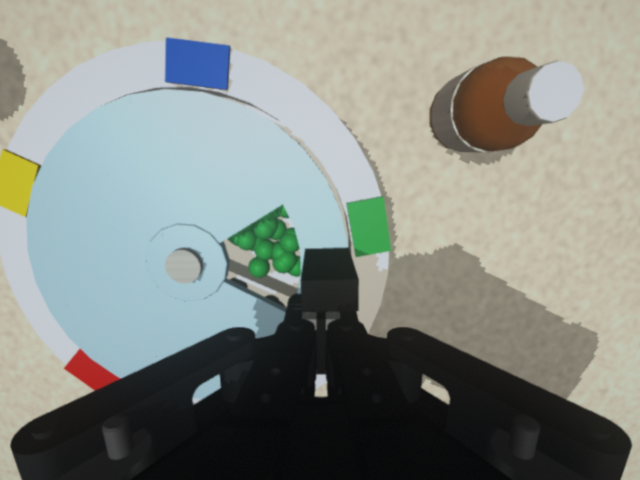

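About 10° remain. I'll go slower.

Request:
apply_moves([
  [0.0025, 0.0006, 0, -0.033, -1],
  [0.0025, 0.0006, 0, -0.033, -1],
  [0.0025, 0.0006, 0, -0.033, -1],
  [0.0015, 0.0004, 0, -0.033, -1],
  [0, 0, 0, 0, -1],
  [0, 0, 0, 0, -1],
  [0, 0, 0, 0, -1],
  [0, 0, 0, 0, -1],
])

```text
t: 9.55
tool_pos: [0.6148, -0.0039, 0.0426]
tool_rot: [3.012, 0.869, -0.005]
contact_force: [-1.2, 1.1, 0.1]
opening: -0.0002
```

```bash
python3 st.py; python3 look.py i wrist scene;python3 st.py
```

```text
t 9.55 yaw 32.18 => tab th if flush -57.8 tang -0.0151 rad 0.062 z 0.0426 F tang -0.41 [-1.2  1.1  0.1]
scene tab_top 0.8 [308.7, 271.5] [ 0.6335 -0.0017] 0.0702 -56.3
scene pointer 0.87 [300.5, 294.5] [ 0.6414 -0.0191] 0.0892 -58.3
t 9.85 yaw 32.18 => tab th if flush -57.8 tang -0.0151 rad 0.0621 z 0.0426 F tang -1.91 [-1.  -1.9  1.5]
```

View pics/iwrist.png

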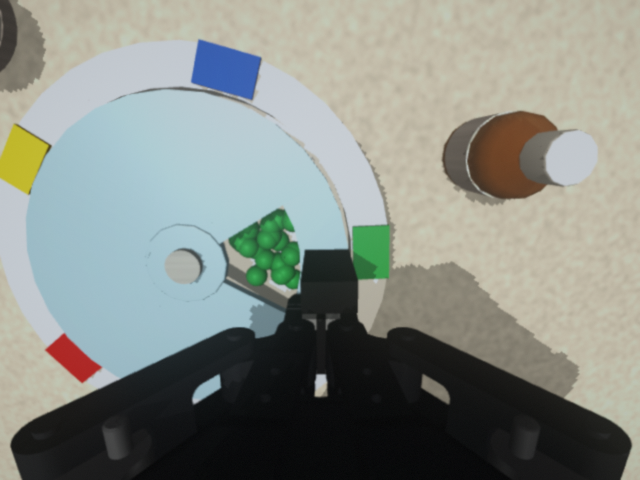

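Run:
```python
from plan import *
import fit
o=ctrl.get_obs();p=ctrl.get_image("wrist")
T=rot(o["tool_rot"]);M=np.array(p["mount"]);p["attitude"]=T@M[:3,:3];p["eye"]=T@M[:3,3]+o["tool_pos"]
m=fit.marks(p);x,f=fit.fit(m);print(x,np.rad2deg(x[2]),f.round(4))
for uv in [(303,250),(353,250),(301,283),(358,283)]: 
    w=atz(p,uv,.076)[:2];q=w-x[:2];y=x[2];print(uv,w.round(4),"rad",(q@[np.cos(y),np.sin(y)]).round(4),"tang",(q@[-np.sin(y),np.cos(y)]).round(4))
im=cv2.resize(p["img"][220:330,270:400],None,fx=6,fy=5,interpolation=cv2.INTER_CUBIC);im=cv2.convertScaleAbs(im,alpha=2,beta=20)
cv2.imwrite("pics/crop1.png",cv2.cvtColor(im,cv2.COLOR_RGB2BGR))
```

```text
[ 0.59447277  0.05764562 -0.96667108] -55.38617287693491 [-0.0004 -0.      0.     -0.     -0.0005  0.0002  0.001  -0.0002]
(303, 250) [0.6396 0.0195] rad 0.057 tang 0.0155
(353, 250) [0.6485 0.0053] rad 0.0738 tang 0.0147
(301, 283) [0.6291 0.0139] rad 0.0557 tang 0.0037
(358, 283) [ 0.6395 -0.0027] rad 0.0753 tang 0.0028
```

View pics/crop1.png

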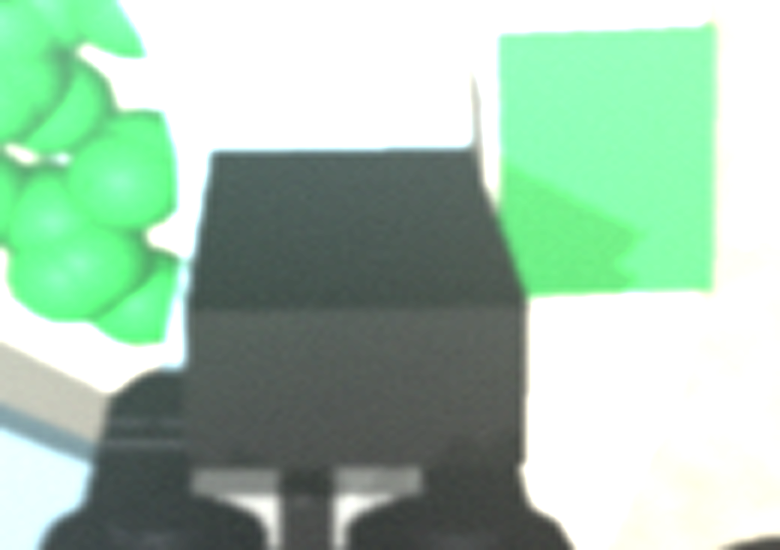

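In the crop, the lower dark area (rows 282–312) is the tab's top and the upper one is its far face. That puts the tab's middle about 2.5 mm (2.2°) short of green, which agrees with the flush-contact estimate.

Request:
apply_moves([
  [0.0012, 0.0003, 0, -0.02, -1],
  [0.0012, 0.0003, 0, -0.02, -1],
  [0, 0, 0, 0, -1],
  [0, 0, 0, 0, -1],
  [0, 0, 0, 0, -1],
  [0, 0, 0, 0, -1],
  [0, 0, 0, 0, -1],
  [0, 0, 0, 0, -1],
])

```text
t: 10.9
tool_pos: [0.6172, -0.0031, 0.0426]
tool_rot: [2.993, 0.933, -0.005]
contact_force: [-1.8, -0.3, -0.4]
opening: 0.0
```

```bash
cat > ed.py <<'E'
from plan import *
import fit,sys
o=ctrl.get_obs();p=ctrl.get_image("wrist");save(p,sys.argv[1])
T=rot(o["tool_rot"]);M=np.array(p["mount"]);p["attitude"]=T@M[:3,:3];p["eye"]=T@M[:3,3]+o["tool_pos"]
m=fit.marks(p);x,f=fit.fit(m);print(x,np.rad2deg(x[2]),f.round(4))
# expected tab outline at green drawn, top green-perfect
def proj(w):
    c=p["attitude"].T@(np.array(w)-p["eye"]);s=c[:2]/c[2];s=s*(1+p["k1"]*(s@s));K=np.array(p["mtx"]);return [K[0,0]*s[0]+K[0,2],K[1,1]*s[1]+K[1,2]]
y=x[2];u=np.array([np.cos(y),np.sin(y)]);t=np.array([-u[1],u[0]])
im=cv2.convertScaleAbs(cv2.resize(p["img"],None,fx=4,fy=4,interpolation=cv2.INTER_CUBIC),alpha=1.8,beta=20)
allp=[]
for z,c in [(.076,(255,0,0)),(.036,(255,255,0))]:
    q=np.array([proj([*(x[:2]+r*u+s*t),z]) for r,s in [(.055,-.006),(.075,-.006),(.075,.006),(.055,.006)]]);allp.append(q)
    print(z,q.round(1).tolist());cv2.polylines(im,[(q*4+2).astype(int)],True,c,1)
c=np.concatenate(allp).mean(0)*4
x0=int(np.clip(c[0]-350,0,2560-700));y0=int(np.clip(c[1]-280,0,1920-560))
cv2.imwrite("pics/"+sys.argv[1]+"c.png",cv2.cvtColor(im[y0:y0+560,x0:x0+700],cv2.COLOR_RGB2BGR))
E
python3 st.py; python3 ed.py j
```

```text
t 10.9 yaw 34.64 => tab th if flush -55.4 tang -0.0153 rad 0.0621 z 0.0426 F tang -1.65 [-1.8 -0.3 -0.4]
[ 0.59456677  0.05767649 -0.96467323] -55.27170470475299 [-0.0006  0.      0.0001  0.0001 -0.0005  0.0001  0.001  -0.0003]
0.076 [[300.4, 313.8], [356.9, 313.5], [357.9, 281.9], [299.8, 282.1]]
0.036 [[304.8, 274.1], [347.7, 274.0], [348.2, 249.3], [304.5, 249.4]]
```

View pics/jc.png

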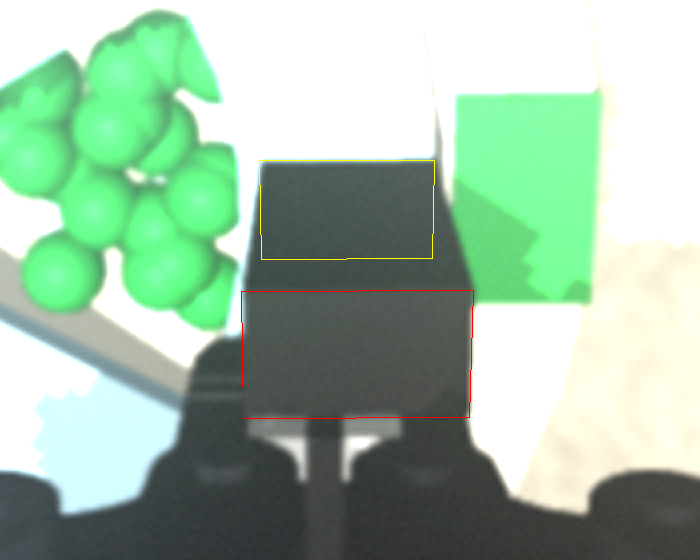

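The predicted outline of the tab at green (red and yellow boxes) lies right on the tab. I'll back off and lift.

Request:
apply_moves([
  [-0.008, 0, 0, 0, -1],
  [-0.01, 0, 0, 0, -1],
  [-0.008, 0, 0, 0, -1],
  [0, 0, -0.02, 0, -1],
  [0, 0, -0.03, 0, -1],
  [0, 0, -0.04, 0, -1],
  [0, 0, -0.04, 0, -1],
  [0, 0, 0, 0, -1],
])

```text
t: 11.95
tool_pos: [0.5957, -0.0183, 0.1834]
tool_rot: [2.991, 0.931, 0.006]
contact_force: [0.8, -0.6, 0.1]
opening: 0.0002
```

```bash
python3 st.py; python3 ed.py k; python3 look.py k scene top
```

```text
t 11.95 yaw 34.59 => tab th if flush -55.4 tang -0.0416 rad 0.0625 z 0.1834 F tang 0.37 [ 0.8 -0.6  0.1]
[ 0.59543604  0.05736431 -0.95625126] -54.78916128740728 [-0.0013  0.0001  0.0007  0.0007 -0.     -0.      0.0006 -0.0008]
0.076 [[309.7, 191.4], [337.0, 191.0], [337.0, 174.4], [309.4, 174.7]]
0.036 [[310.7, 186.2], [334.3, 185.9], [334.3, 171.5], [310.4, 171.7]]
scene tab_top 0.65 [312.6, 270.5] [0.6331 0.0049] 0.0646 -53.3
scene pointer 0.94 [305.7, 295.4] [ 0.6455 -0.0112] 0.0849 -53.1
top tab_top 0.79 [359.0, 206.7] [0.6316 0.0055] 0.0632 -54.1
top pointer 0.57 [368.7, 203.6] [ 0.6424 -0.013 ] 0.0846 -55.5
```

View pics/kc.png

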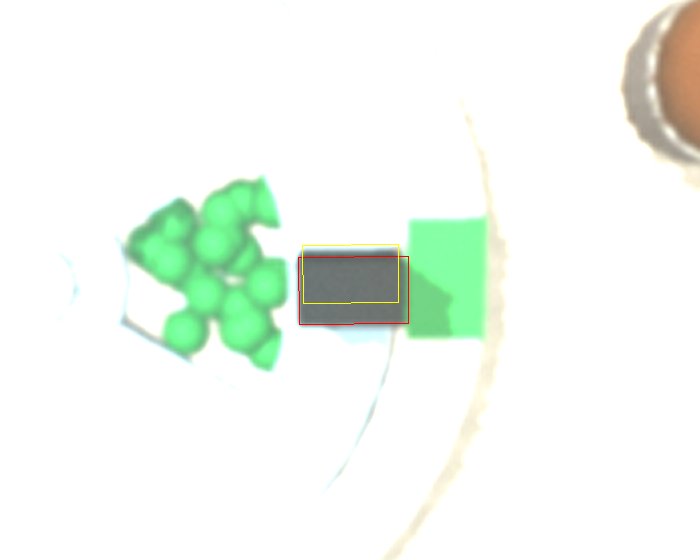

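View pics/kscene.png

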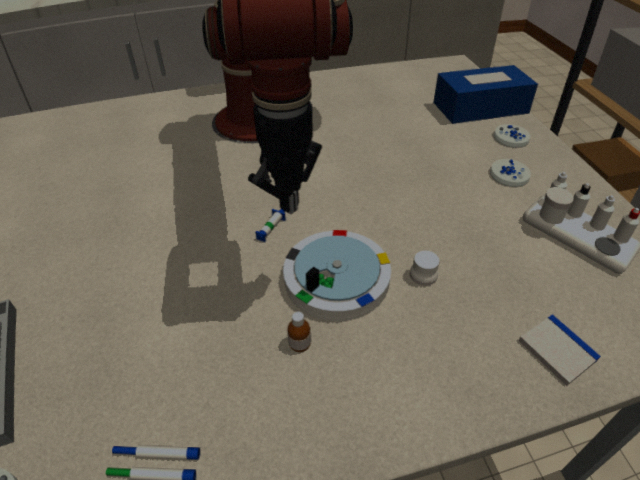

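The tab stands at the green mark, the window shows only green parts, and the loose items are where they were. I'll hand it in.

```bash
python3 -c "
from h import *
print(ctrl.get_obs()['dq'].round(3)); print(ctrl.finish_job())"
```

```text
[-0.    -0.001 -0.006 -0.     0.    -0.001]
the job is handed in; nothing more can be done
None
```

The black tab is at the green mark, and the window in the cover shows only green parts. I pushed the tab counterclockwise about 70° with the shut fingertips, then backed off, lifted clear and handed the job in at about 12 s.

- **Tab position:** in the last wrist picture the tab lay within about 1° of the outline expected at green. The top camera put it at −54.1° and −55.5°, against green at about −55.3°.
- **Where checks disagreed:** the scene camera's network reported the tab about 2° past green. I put that down to network and calibration error, because the wrist and top views agree with each other.
- **Bottle, jar and syringe:** they look unmoved in the last scene picture. I judged this by eye and did not measure them again.
- **Forces:** the forces I read stayed around 2–4 N, and nothing was touching the robot at the end.

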